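# Lay out the parts of one solar lamp

## Robot

A 7-joint arm with a two-finger parallel gripper is mounted at the origin on the work surface. World frame = base frame: x ahead of the robot, y to its left, z up, the work surface at z = 0. Lengths are in m, angles in rad, forces in N, time in s.
With the tool pointing down it reaches from about 0.4 to 0.9 m from the base axis. Payload 5.5 kg.
Tool frame: the origin (TCP) lies at the very end of the fingers, on their centre line; the grasp point (between the pads) lies 19 mm behind it; z points along the fingers, y is the line along which they close (so a half turn about z gives the same grasp; the last joint's range is limited). The gripper opens to 92 mm and grips with 3 to 60 N. Pads are 19 mm wide; open, the fingers measure 130 mm over their backs; the gripper's body (75 mm by 190 mm) begins 47 mm behind the grasp point.
Start: joints at [1.46, 0.501, -0.427, 1.55, 0.221, 1.138, -0.21], TCP at [0.237, -0.605, 0.227] pointing down, gripper open.
Joint ranges: [-2.88, 2.88], [-0.31, 2.03], [-1.54, 1.56], [0.2, 2.42], [-1.41, 4.55], [0.19, 2.02], [-2.57, 2.57]. Speed limits (rad/s): [2.57, 2.57, 3.14, 3.14, 3.14, 3.14, 3.14].

## Interface

Orientations are given as a 3x3 rotation matrix whose columns are the frame's x, y, z axes.
In Python, from station import ctrl gives the robot as it stands.
- The arm moves only by the tool move_arm, never from a script. Its argument "series" is a list of rows, each an object with "delta_pos": the shift along the tool's x, y, z in cm, a list of three; "turn": the turn about the tool's z in rad. A call has exactly 8 rows; each row shifts and turns the commanded pose from where the row before left it, along the tool's axes as they then stand; what a row does not reach is not made up. A row lasts 1/10 s, in which the tool goes at most 50 mm and 8.59 degrees, less where a joint would pass 70% of its speed; a pose out of reach is approached as far as the arm can. A call with a gripper value outside its range is refused whole. "gripper" is the closure in counts, from 0 (fully open) to 255 (shut), set as the call begins (left out, the last holds). The fingers move at their own pace and stop on an object; "squeeze" is the grip in N (left out, the last holds). Time passes only in rows, so rows that do not move let the fingers close, or fill a call up. It gives the time, the measured TCP pose, the force, the opening and the grip force at its end, in the units of the state.
- ctrl.observe(): the state, without advancing time (a new reading comes with each control period).
- ctrl.snapshot(name): name is "scene" or "top"; returns a dict with "image" (400x640x3 uint8, red, green, blue), "z_map" (400x640 float32, m along the optical axis (not along the pixel's ray), 0 where there is no reading), "camera_matrix" (3x3 intrinsics, pixels), "position" and "orientation" of the camera in the world. Camera axes: x right, y up, looking along -z (the intrinsics and any distortion apply to the point x, -y, -z); pixel columns grow to the right and rows downward; lengths in m; the calibration is good to about 2 mm. A picture is of the moment at which its call begins.
- ctrl.sign_off(): hands the job in; it is judged then, once.
The state is a dict: "time_s": time; "joints": joint angles; "qd": joint speeds; "tau": joint torques, N m; "ee_pos": TCP position; "orientation": TCP orientation; "force": force on the tool from outside, world axes, zero at the start; "ft_torque": the same for the moment, N m; "grip_width": opening from 0.0 (shut) to 1.0 (fully open); "gripper_force": force on a finger pad.
Only numpy, scipy, OpenCV 4.12 (cv2) and the standard library are available. Lean on these libraries where they do the work, as an engineer would, in place of code of your own. Each camera call takes 0.05 s, during which the arm holds its last target. There are 200 camera calls.

## Task

Lay out the parts of one solar lamp, each let go flat on the pad with the border of its own colour, centred and lying along the pad's length (the battery pack is nearly square and may be a quarter turn round): first take the stack apart from the top (the red battery pack, then the green circuit board, then the yellow housing), and last slide the blue plate straight out through the slot at the bottom of the feeder, so that the grey plates drop and stay level in the feeder, and lay it on the blue pad. Set each part down rather than dropping it, and do not lift the grey plates or take them out.

Things in the scene. Friction and masses are not known exactly. Their poses are not given: they have to be found in the camera images.
- battery_mid (a point): Red battery pack, rounded edges, 60 mm (x) by 58 mm (y) by 20 mm high, 0.14 kg; top of the stack, lying on the circuit board. The point is its centre, half-way up; z up. Grip it across its 58 mm width (y), beyond which nothing below sticks out.
- board_mid (a point): Circuit board, green on a black carrier: 90 mm (x) by 54 mm (y) by 18 mm high, plus tiny 3 mm components (looks only), 0.09 kg; middle of the stack, on the yellow housing and under the battery pack, its ends showing. The point is its centre, half-way up; x along its length, z up. Grip it across its 54 mm width (y).
- housing_mid (a point): Yellow lamp housing, a bar 120 mm (x) by 50 mm (y) by 26 mm high, 0.16 kg; bottom of the stack, lying on the table, its ends showing. The point is its centre, half-way up; x along its length, z up. Grip it across its 50 mm width (y).
- plate_mid (a point): Blue plate 120 (x) x 50 (y) x 10 mm, 0.11 kg, bottom plate in the feeder, its underside 25 mm above the table. The point is its centre, half-way up. Its -x end sticks out 54 mm, free air around: grip that across y, e.g. 30 mm from the point towards -x, and draw it along its -x; free after 72 mm. It can be carried level by that end with a firm grip (40 N).
- grey1_mid (a point): Upper of two loose grey plates, each 60 x 50 x 10 mm, 0.07 kg, lying on the blue plate in the feeder. The point is its centre, half-way up: 25 mm above the feeder's floor at the start, 15 mm once the blue plate is out and both have dropped. z up. They stay in the feeder.
- feeder_floor (a point): Fixed feeder: open-topped box, bare metal walls on a dark 25 mm base, 72 mm (x) by 64 mm (y) outside, 67 mm high over the table; inside 64 x 54 mm. The point is the centre of its inner floor, 25 mm above the table; -x points out of its front, whose wall leaves a slot 12.5 mm high above the floor for the bottom plate alone; z up.
- pad_red_top (a point): Fixed laying-out pad for the battery pack: a flat rectangle 140 x 76 mm, 4 mm thick, with a red border and white middle. The point is the centre of its top face; x runs along its 140 mm length, z up. All four pads are alike but for the colour.
- pad_green_top (a point): Fixed laying-out pad for the circuit board: a flat rectangle 140 x 76 mm, 4 mm thick, with a green border and white middle. The point is the centre of its top face; x runs along its 140 mm length, z up. All four pads are alike but for the colour.
- pad_yellow_top (a point): Fixed laying-out pad for the housing: a flat rectangle 140 x 76 mm, 4 mm thick, with a yellow border and white middle. The point is the centre of its top face; x runs along its 140 mm length, z up. All four pads are alike but for the colour.
- pad_blue_top (a point): Fixed laying-out pad for the blue plate: a flat rectangle 140 x 76 mm, 4 mm thick, with a blue border and white middle. The point is the centre of its top face; x runs along its 140 mm length, z up. All four pads are alike but for the colour.
Not all that is in view belongs to the job. Leave any orange look-alike of the part that bears pad_yellow_top alone. Leave any turquoise look-alike of the part that bears grey1_mid alone.

How it is judged:
On the way, in this order (a step that is already met when the one before it is completed fails the run):
1. the battery pack lies on the red pad, let go (horizontal distance between battery_mid and pad_red_top below 0.015 m and (angle between the x axis of battery_mid and the x axis of pad_red_top, either way round below 0.26 rad or angle between the y axis of battery_mid and the x axis of pad_red_top, either way round below 0.26 rad) and z of battery_mid in the frame of pad_red_top below 0.014 m and angle between battery_mid's own z axis and vertical below 0.1 rad and contact force between the fingers and battery below 0.1 N and linear speed of battery below 0.03 m/s), for 0.2 s.
2. the circuit board lies on the green pad, let go (horizontal distance between board_mid and pad_green_top below 0.015 m and angle between the x axis of board_mid and the x axis of pad_green_top, either way round below 0.26 rad and z of board_mid in the frame of pad_green_top below 0.013 m and angle between board_mid's own z axis and vertical below 0.1 rad and contact force between the fingers and board below 0.1 N and linear speed of board below 0.03 m/s), for 0.2 s.
3. the lamp housing lies on the yellow pad, let go (horizontal distance between housing_mid and pad_yellow_top below 0.015 m and angle between the x axis of housing_mid and the x axis of pad_yellow_top, either way round below 0.26 rad and z of housing_mid in the frame of pad_yellow_top below 0.017 m and angle between housing_mid's own z axis and vertical below 0.1 rad and contact force between the fingers and housing below 0.1 N and linear speed of housing below 0.03 m/s), for 0.2 s.
4. the blue plate is drawn out through the feeder's slot and both grey plates have dropped to the feeder's floor (x of plate_mid in the frame of feeder_floor below -0.092 m and z of grey1_mid in the frame of feeder_floor below 0.019 m and angle between grey1_mid's own z axis and vertical below 0.1 rad and x of grey1_mid in the frame of feeder_floor between -0.008 and 0.008 m and y of grey1_mid in the frame of feeder_floor between -0.008 and 0.008 m), for 0.1 s.
5. the cooling plate lies on the blue pad, let go (horizontal distance between plate_mid and pad_blue_top below 0.015 m and angle between the x axis of plate_mid and the x axis of pad_blue_top, either way round below 0.26 rad and z of plate_mid in the frame of pad_blue_top below 0.009 m and angle between plate_mid's own z axis and vertical below 0.1 rad and contact force between the fingers and plate below 0.1 N and linear speed of plate below 0.03 m/s), for 0.2 s.
At the end, for the whole second after the job is handed in: Parts let go, at rest on their pads: centre within 15 mm, length within 15 degrees (either way round; battery pack also a quarter turn), level within 6 degrees. Grey plates dropped, level in the feeder: upper one under 19 mm above its floor, within 8 mm of the middle (all of step 1 and all of step 2 and all of step 3 and all of step 5 and z of grey1_mid in the frame of feeder_floor below 0.019 m and angle between grey1_mid's own z axis and vertical below 0.1 rad and x of grey1_mid in the frame of feeder_floor between -0.008 and 0.008 m and y of grey1_mid in the frame of feeder_floor between -0.008 and 0.008 m and linear speed of grey1 below 0.03 m/s); the robot touches nothing.
It fails at once if a grey plate is lifted or taken out of the feeder (z of grey1_mid in the frame of feeder_floor above 0.035 m).
It fails at once if the battery pack is dropped: falling faster than 0.7 m/s (some 25 mm) with the fingers off it (linear speed of battery above 0.7 m/s and contact force between the fingers and battery below 0.05 N).
It fails at once if the circuit board is dropped: falling faster than 0.7 m/s (some 25 mm) with the fingers off it (linear speed of board above 0.7 m/s and contact force between the fingers and board below 0.05 N).
It fails at once if the lamp housing is dropped: falling faster than 0.7 m/s (some 25 mm) with the fingers off it (linear speed of housing above 0.7 m/s and contact force between the fingers and housing below 0.05 N).
It fails at once if the cooling plate is dropped: falling faster than 0.7 m/s (some 25 mm) with the fingers off it (linear speed of plate above 0.7 m/s and contact force between the fingers and plate below 0.05 N).
It also fails if it takes over 102 s, if anything falls off the work surface, if the arm or the gripper's body presses on something with over 40 N, if the wrist force passes 120 N, or if a joint passes its speed limit or range.

## Working session

There is one attempt and no reset: what is moved stays moved. The work goes in short steps, Python scripts to look and compute and a tool call to move; the robot and the scene stay as the last step left them, time stands still between calls to the robot, and variables do not carry over. Pictures are saved under pics/ and viewed, at most 14 in all, crops included, and the job is handed in when it is done.

Besides the shell and the picture viewer there is one more tool, called after "Request:" as a command line: name --argument value ..., lists and objects as JSON in quotes. move_arm: Moves the arm, as the interface text tells. Its arguments: {"type":"object","properties":{"series":{"type":"array"},"gripper":{"type":"number"},"squeeze":{"type":"number"}},"required":["series"]}

```bash
mkdir -p pics; cat > h.py <<'E'
import numpy as np, cv2
from station import ctrl
def snap(n,save=None):
    s=ctrl.snapshot(n)
    if save: cv2.imwrite('pics/'+save,s['image'][:,:,::-1])
    return s
def cloud(s):
    z=s['z_map'];K=s['camera_matrix'];v,u=np.mgrid[0:400,0:640]
    P=np.stack([(u-K[0,2])/K[0,0]*z,-(v-K[1,2])/K[1,1]*z,-z],-1)
    return P@np.array(s['orientation']).T+np.array(s['position'])
def ray(s,u,v,h):
    K=s['camera_matrix'];d=np.array(s['orientation'])@np.array([(u-K[0,2])/K[0,0],-(v-K[1,2])/K[1,1],-1])
    p=np.array(s['position']);return p+d*(h-p[2])/d[2]
E
python3 - <<'E'
from h import *
for n in('scene','top'):
    s=snap(n,n+'0.png');print(n,s['camera_matrix'],s['position'],s['orientation'])
print(ctrl.observe())
E
```

```text
scene [[396.95603155   0.         320.5262816 ]
 [  0.         396.95603155 204.08220815]
 [  0.           0.           1.        ]] [0.85805625 0.54298832 0.63274107] [[-0.81714776 -0.38729648  0.42693204]
 [ 0.5762836  -0.53230412  0.62012058]
 [-0.01291284  0.75276408  0.65816373]]
top [[439.86920054   0.         316.77960916]
 [  0.         439.86920054 204.25141035]
 [  0.           0.           1.        ]] [ 0.33438634 -0.00536202  0.93617369] [[-0.01166291  0.98302895 -0.18307936]
 [-0.99992064 -0.01233783 -0.00254784]
 [-0.0047634   0.18303512  0.98309484]]
{'time_s': 0.1, 'joints': array([ 1.46018913,  0.50176906, -0.42681408,  1.55132841,  0.22078238,
        1.13834251, -0.21030284]), 'qd': array([ 5.88365946e-05, -6.29083270e-04,  1.45373377e-04, -6.02062699e-04,
        9.54982296e-04, -1.02132647e-03,  1.19615148e-03]), 'tau': array([-1.13995682e-02, -5.67876041e+01, -5.83847970e+00, -2.79915172e+01,
       -6.89738151e-02,  2.41528853e-02,  4.39432836e-05]), 'ee_pos': array([ 0.23709154, -0.60452803,  0.22578038]), 'orientation': array([[ 9.30929085e-01,  3.65199532e-01, -5.83960088e-04],
       [ 3.65199991e-01, -9.30927538e-01,  1.69886767e-03],
       [ 7.68011516e-05, -1.79478755e-03, -9.99998386e-01]]), 'force': array([-0.24900153,  0.14916645,  0.69563833]), 'ft_torque': array([-0.04948116,  0.02096184, -0.02442614]), 'gripper_force': 0.0, 'grip_width': 1.001678902031818}
```

View pics/top0.png

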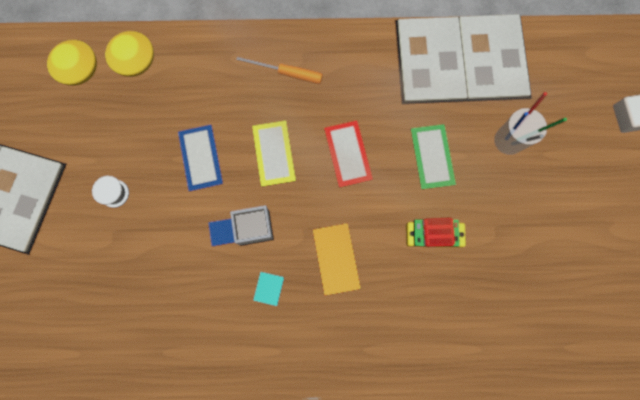

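View pics/scene0.png

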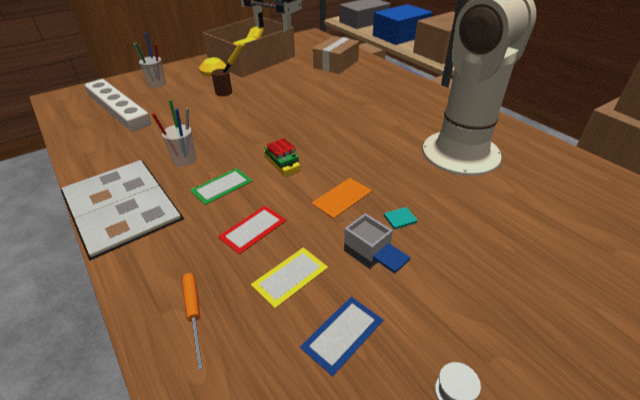

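The top view shows the pads at blue (200,157), yellow (273,153), red (348,153) and green (433,156). The stack is at (437,233). The feeder is at (251,225), with the blue plate sticking out to the left at (221,232).

Two objects could be the yellow pad: (273,153), which has a yellow border and white middle and fits, and the plain orange one at (337,259), which is the decoy. Two could be the grey plates: the ones inside the feeder at (251,225), which fit, and the loose turquoise plate at (268,289), which is the decoy.

```bash
cat > m.py <<'E'
from h import *
H=dict(red=(0,8),green=(50,75),yellow=(25,35),blue=(105,125))
def mask(s,c):
    hsv=cv2.cvtColor(s['image'],cv2.COLOR_RGB2HSV);a,b=H[c]
    m=(hsv[...,0]>=a)&(hsv[...,0]<=b)
    if c=='red': m|=hsv[...,0]>172
    return (m&(hsv[...,1]>150)&(hsv[...,2]>70)).astype('uint8')
def rect(s,m,h):
    # largest contour in mask -> convex hull -> plane z=h -> min area rect
    c=max(cv2.findContours(m,cv2.RETR_EXTERNAL,cv2.CHAIN_APPROX_NONE)[0],key=cv2.contourArea)
    P=np.array([ray(s,u,v,h)[:2] for u,v in c[:,0]])*1000
    (x,y),(w,l),a=cv2.minAreaRect(P.astype('float32'))
    if w<l: w,l,a=l,w,a+90
    a=(a+90)%180-90
    return np.round([x,y,w,l,a],1)
def roi(m,b):
    o=np.zeros_like(m);u0,v0,u1,v1=b;o[v0:v1,u0:u1]=m[v0:v1,u0:u1];return o
E
python3 - <<'E'
from m import *
for n in('top','scene'):
    s=snap(n);C=cloud(s);print(n)
    B=dict(blue=(170,115,230,198),yellow=(245,115,305,195),red=(320,115,380,195),green=(405,115,462,195)) if n=='top' else dict(blue=(290,285,395,385),yellow=(240,240,340,315),red=(210,195,295,260),green=(180,160,260,210))
    for c in B: print('pad',c,rect(s,roi(mask(s,c),B[c]),.004))
    b=(400,205,475,260) if n=='top' else (255,130,310,180)
    for c,lo,hi in(('red',.055,.07),('green',.036,.05),('yellow',.018,.032)):
        m=roi(mask(s,c),b)
        mm=m*((C[...,2]>lo)&(C[...,2]<hi)).astype('uint8')
        mm=cv2.morphologyEx(mm,cv2.MORPH_CLOSE,np.ones((25,25)))
        print(c,m.sum(),mm.sum(),np.round(np.percentile(C[m>0][:,2],[10,50,90]),4),rect(s,mm,dict(red=.064,green=.044,yellow=.026)[c]))
    b=(200,205,236,255) if n=='top' else (370,240,415,275)
    print('plate',rect(s,roi(mask(s,'blue'),b),.035))
    g=np.linalg.norm(C[...,:2]-([.285,.15] if n=='top' else [.285,.15]),axis=-1)<.06
    f=(g&(C[...,2]>.060)&(C[...,2]<.075)).astype('uint8');print('feeder top',f.sum(),rect(s,f,.067))
s=snap('top');im=s['image']
a=cv2.resize(im[195:320,190:380],None,fx=4,fy=4,interpolation=2)[:,:,::-1]
cv2.imwrite('pics/crop1.png',a);cv2.imwrite('pics/crop2.png',cv2.resize(im[200:265,395:480],None,fx=8,fy=8,interpolation=2)[:,:,::-1])
E
```

```text
top
pad blue [617.1 253.4 133.9  70.1  12.1]
pad yellow [614.8 117.3 147.7  55.2  26.7]
pad red [622.3 -72.6 141.1  77.1  12.8]Traceback (most recent call last):
  File "<stdin>", line 5, in <module>
  File "m.py", line 10, in rect
    c=max(cv2.findContours(m,cv2.RETR_EXTERNAL,cv2.CHAIN_APPROX_NONE)[0],key=cv2.contourArea)
ValueError: max() iterable argument is empty
```

```bash
sed -i "s/green=(50,75),yellow=(25,35),blue=(105,125)/green=(40,85),yellow=(21,38),blue=(100,130)/; s/\[...,1\]>150)&(hsv\[...,2\]>70)/[...,1]>110)\&(hsv[...,2]>50)/" m.py
cat > m1.py <<'E'
from m import *
for n in('top','scene'):
    s=snap(n);C=cloud(s);print(n)
    def t(*a):
        try: print(a[0],rect(s,*a[1:]))
        except Exception as e: print(a[0],'fail',e)
    B=dict(blue=(170,115,230,198),yellow=(245,115,305,195),red=(320,115,380,195),green=(405,115,462,195)) if n=='top' else dict(blue=(290,285,395,385),yellow=(240,240,340,315),red=(210,195,295,260),green=(180,160,260,210))
    for c in B: t('pad '+c,roi(mask(s,c),B[c]),.004)
    b=(400,205,475,260) if n=='top' else (255,130,310,180)
    for c,lo,hi in(('red',.055,.07),('green',.036,.05),('yellow',.018,.032)):
        m=roi(mask(s,c),b)
        mm=m*((C[...,2]>lo)&(C[...,2]<hi)).astype('uint8')
        mm=cv2.morphologyEx(mm,cv2.MORPH_CLOSE,np.ones((45,45)))
        print(c,m.sum(),mm.sum(),np.round(np.percentile(C[m>0][:,2],[10,50,90]),4))
        t(c,mm,dict(red=.064,green=.044,yellow=.026)[c])
    b=(200,205,236,255) if n=='top' else (370,240,415,275)
    t('plate',roi(mask(s,'blue'),b),.035)
    c0=C[225,251,:2] if n=='top' else C[225,370,:2]
    g=np.linalg.norm(C[...,:2]-c0,axis=-1)<.07
    f=(g&(C[...,2]>.060)&(C[...,2]<.075)).astype('uint8');print(c0,f.sum());t('feeder top',f,.067)
s=snap('top');im=s['image']
a=cv2.resize(im[195:320,190:380],None,fx=4,fy=4,interpolation=2)[:,:,::-1]
cv2.imwrite('pics/crop1.png',a);cv2.imwrite('pics/crop2.png',cv2.resize(im[200:265,395:480],None,fx=8,fy=8,interpolation=2)[:,:,::-1])
E
python3 m1.py
```

```text
top
pad blue [617.2 253.5 136.4  72.3  12.2]
pad yellow [625.1  91.9 143.5  79.3   8.9]
pad red [622.1 -72.8 141.1  77.3  12.8]
pad green [ 607.5 -232.8  135.9   32.    12.2]
red 827 823 [0.0608 0.0637 0.0657]
red [ 437.7 -245.3   59.    56.1   89.3]
green 254 1116 [0.0405 0.0437 0.0461]
green [ 438.9 -245.2   91.    51.2   89. ]
yellow 351 351 [0.0141 0.0253 0.0309]
yellow [ 439.8 -195.9   48.4   12.5   -2.8]
plate [446.8 194.8  47.4  44.    9.4]
[0.45764917 0.13054939] 342
feeder top [457.6 130.5  72.4  64.9 -80.6]
scene
pad blue [616.9 253.2 138.5  74.5  12.4]
pad yellow [624.4  90.5 141.7  78.6   8.6]
pad red [621.2 -74.  142.   79.1  12.4]
pad green [ 612.6 -260.9  140.2   78.2    6.5]
red 328 304 [0.0553 0.063  0.0648]
red [ 444.  -238.4   68.8   61.2  -89.2]
green 175 246 [0.0368 0.0428 0.0457]
green [ 442.4 -242.    99.8   55.8   89.8]
yellow 274 260 [0.0087 0.0193 0.029 ]
yellow [ 438.9 -242.6  125.1   59.4   88.3]
plate [449.2 191.6  57.3  54.1 -80.8]
[0.43742863 0.11253096] 380
feeder top [460.6 131.9  75.4  69.2 -80.7]
```

View pics/crop1.png

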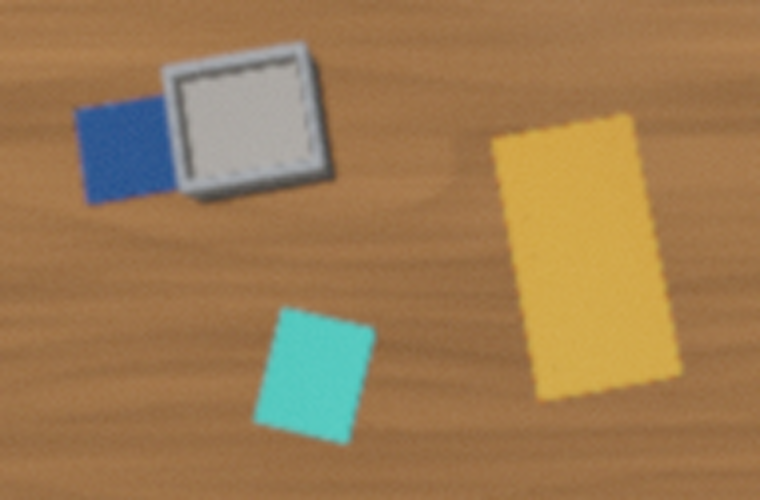

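View pics/crop2.png

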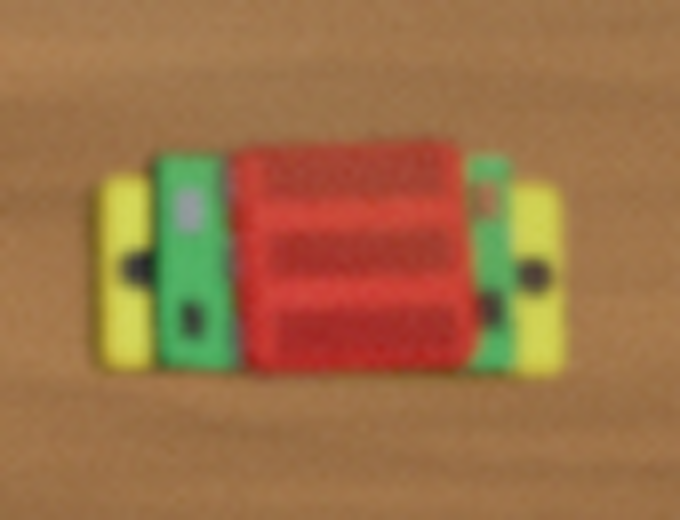

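The crops confirm it. Crop1 shows plain orange (585,255) and turquoise (313,375) decoys, with the feeder's grey plates at (245,125) and the blue plate at (125,150). Crop2 shows the stack with red at (355,255), green ends at (190,260) and (492,260), and yellow ends at (125,270) and (540,275).

First I turn the tool.

Request:
move_arm --series '[{"delta_pos": [0, 0, 0], "turn": -0.15}, {"delta_pos": [0, 0, 0], "turn": -0.15}, {"delta_pos": [0, 0, 0], "turn": -0.15}, {"delta_pos": [0, 0, 0], "turn": -0.15}, {"delta_pos": [0, 0, 0], "turn": -0.15}, {"delta_pos": [0, 0, 0], "turn": -0.15}, {"delta_pos": [0, 0, 0], "turn": -0.15}, {"delta_pos": [0, 0, 0], "turn": -0.15}]' --gripper 0 --squeeze 30

```text
time_s: 1.1
ee_pos: [0.2373, -0.6051, 0.2267]
orientation: [[-0.009, 1.0, -0.0], [1.0, 0.009, 0.0], [0.0, -0.0, -1.0]]
force: [-0.3, -0.5, 0.3]
grip_width: 0.999
gripper_force: 0.0
```

```bash
cat > go.py <<'E'
# usage: go.py x y z yaw(deg, closing axis) in mm -> remaining shift in tool axes (cm), turn (rad)
import sys,numpy as np
from station import ctrl
o=ctrl.observe();R=np.array(o['orientation']);p=np.array(o['ee_pos'])
x,y,z,a=map(float,sys.argv[1:5])
yaw=np.degrees(np.arctan2(R[1,1],R[0,1]))
d=(a-yaw+90)%180-90
t=-np.radians(d);c,s=np.cos(t),np.sin(t)
R2=R@np.array([[c,-s,0],[s,c,0],[0,0,1]])
e=np.array([x,y,z])/1000-p
print('t',o['time_s'],'pos',np.round(p*1000,1),'yaw',yaw.round(2),'q',np.round(o['joints'],2),'F',np.round(o['force'],1),'grip',o['grip_width'],o['gripper_force'])
print('turn',t.round(3),'shift before turn cm',np.round(R.T@e*100,2),'after turn',np.round(R2.T@e*100,2))
E
python3 go.py 438 -245.5 150 0.5
```

```text
t 1.1 pos [ 237.3 -605.1  226.7] yaw 0.52 q [ 1.63  0.55 -0.68  1.54  0.37  1.17  0.89] F [-0.3 -0.5  0.3] grip 0.9989682762193457 0.0
turn 0.0 shift before turn cm [35.78 20.4   7.67] after turn [35.78 20.39  7.67]
```

Request:
move_arm --series '[{"delta_pos": [4, 2.3, 0], "turn": 0}, {"delta_pos": [4, 2.3, 0], "turn": 0}, {"delta_pos": [4, 2.3, 0], "turn": 0}, {"delta_pos": [4, 2.3, 0], "turn": 0}, {"delta_pos": [4, 2.3, 0], "turn": 0}, {"delta_pos": [4, 2.3, 0], "turn": 0}, {"delta_pos": [4, 2.3, 0], "turn": 0}, {"delta_pos": [4, 2.3, 0], "turn": 0}]'

```text
time_s: 1.9
ee_pos: [0.421, -0.2831, 0.227]
orientation: [[-0.003, 1.0, 0.0], [1.0, 0.003, -0.001], [-0.001, 0.0, -1.0]]
force: [1.2, 0.0, 1.1]
grip_width: 1.0
gripper_force: 0.0
```

```bash
python3 go.py 438 -245.5 47 0.5
```

```text
t 1.9 pos [ 421.  -283.1  227. ] yaw 0.15 q [ 1.25  0.31 -0.85  1.89  0.27  1.05  0.3 ] F [1.2 0.  1.1] grip 1.0003097720327685 0.0
turn -0.006 shift before turn cm [ 3.77  1.7  18.  ] after turn [ 3.76  1.73 18.  ]
```

Request:
move_arm --series '[{"delta_pos": [1.9, 0.9, 0], "turn": 0}, {"delta_pos": [1.9, 0.9, 2], "turn": 0}, {"delta_pos": [0, 0, 3], "turn": 0}, {"delta_pos": [0, 0, 3], "turn": 0}, {"delta_pos": [0, 0, 3], "turn": 0}, {"delta_pos": [0, 0, 1], "turn": 0}, {"delta_pos": [0, 0, 0], "turn": 0}, {"delta_pos": [0, 0, 0], "turn": 0}]'

```text
time_s: 2.7
ee_pos: [0.4391, -0.2467, 0.1077]
orientation: [[-0.003, 1.0, 0.001], [1.0, 0.003, -0.0], [-0.0, 0.001, -1.0]]
force: [-0.7, -0.8, 1.1]
grip_width: 1.001
gripper_force: 0.0
```

```bash
python3 go.py 438 -245.5 47 0.5; python3 - <<'E'
from h import *
a=snap('scene')['image'][100:220,210:350];cv2.imwrite('pics/g1.png',cv2.resize(a,None,fx=4,fy=4,interpolation=2)[:,:,::-1])
E
```

```text
t 2.7 pos [ 439.1 -246.7  107.7] yaw 0.18 q [ 1.08  0.48 -0.76  2.01  0.45  0.82  0.07] F [-0.7 -0.8  1.1] grip 1.0009276643480958 0.0
turn -0.006 shift before turn cm [ 0.12 -0.12  6.07] after turn [ 0.12 -0.12  6.07]
```

View pics/g1.png

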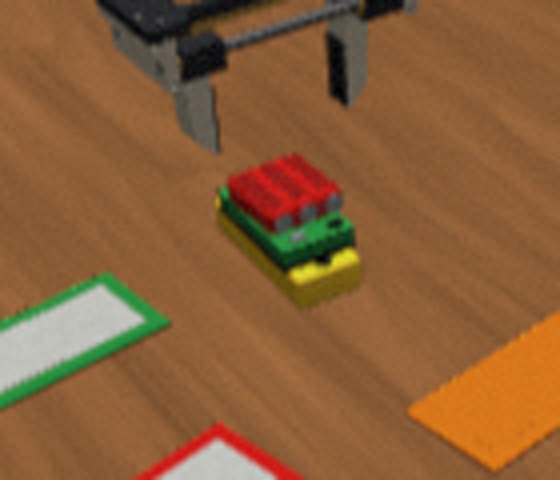

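The fingers, with tips at (215,150) and (345,105), straddle the red pack at (285,190). I descend and grip.

Request:
move_arm --series '[{"delta_pos": [0.1, -0.1, 2], "turn": 0}, {"delta_pos": [0, 0, 2], "turn": 0}, {"delta_pos": [0, 0, 1], "turn": 0}, {"delta_pos": [0, 0, 0.7], "turn": 0}, {"delta_pos": [0, 0, 0.3], "turn": 0}, {"delta_pos": [0, 0, 0], "turn": 0}, {"delta_pos": [0, 0, 0], "turn": 0}, {"delta_pos": [0, 0, 0], "turn": 0}]'

```text
time_s: 3.55
ee_pos: [0.4378, -0.2457, 0.0473]
orientation: [[-0.003, 1.0, 0.001], [1.0, 0.003, -0.001], [-0.001, 0.001, -1.0]]
force: [0.3, 0.5, -0.2]
grip_width: 1.001
gripper_force: 0.0
```

Request:
move_arm --series '[{"delta_pos": [0, 0, 0], "turn": 0}, {"delta_pos": [0, 0, 0], "turn": 0}, {"delta_pos": [0, 0, 0], "turn": 0}, {"delta_pos": [0, 0, 0], "turn": 0}, {"delta_pos": [0, 0, 0], "turn": 0}, {"delta_pos": [0, 0, 0], "turn": 0}, {"delta_pos": [0, 0, 0], "turn": 0}, {"delta_pos": [0, 0, 0], "turn": 0}]' --gripper 255 --squeeze 25

```text
time_s: 4.35
ee_pos: [0.4374, -0.2455, 0.0467]
orientation: [[-0.003, 1.0, 0.0], [1.0, 0.003, 0.0], [0.0, 0.0, -1.0]]
force: [1.1, -0.2, 0.6]
grip_width: 0.629
gripper_force: 25.0
```

```bash
python3 go.py 438 -245.5 47 0.5
```

```text
t 4.35 pos [ 437.4 -245.5   46.7] yaw 0.17 q [ 1.01  0.58 -0.68  2.04  0.55  0.71 -0.02] F [ 1.1 -0.2  0.6] grip 0.6294648983852048 24.957673251628876
turn -0.006 shift before turn cm [ 0.    0.06 -0.03] after turn [ 0.    0.06 -0.03]
```

Request:
move_arm --series '[{"delta_pos": [0, 0, -1], "turn": 0}, {"delta_pos": [0, 0, -2], "turn": 0}, {"delta_pos": [0, 0, -3], "turn": 0}, {"delta_pos": [0, 0, -2], "turn": 0}, {"delta_pos": [0, 0, 0], "turn": -0.08}, {"delta_pos": [0, 0, 0], "turn": -0.08}, {"delta_pos": [0, 0, 0], "turn": -0.06}, {"delta_pos": [0, 0, 0], "turn": 0}]'

```text
time_s: 5.15
ee_pos: [0.4371, -0.2455, 0.1272]
orientation: [[-0.222, 0.975, -0.0], [0.975, 0.222, -0.0], [-0.0, -0.0, -1.0]]
force: [-0.4, 0.5, -2.0]
grip_width: 0.626
gripper_force: 25.0
```

```bash
python3 go.py 621.7 -73.4 8 12.6
```

```text
t 5.15 pos [ 437.1 -245.5  127.2] yaw 12.81 q [ 1.14  0.47 -0.84  2.    0.45  0.87  0.28] F [-0.4  0.5 -2. ] grip 0.6260270635885091 24.9587219953537
turn 0.004 shift before turn cm [12.69 21.82 11.92] after turn [12.77 21.77 11.92]
```

Request:
move_arm --series '[{"delta_pos": [2.1, 3.6, 0], "turn": 0}, {"delta_pos": [2.1, 3.6, 0], "turn": 0}, {"delta_pos": [2.1, 3.6, 0], "turn": 0}, {"delta_pos": [2.1, 3.6, 0], "turn": 0}, {"delta_pos": [2.1, 3.6, 0], "turn": 0}, {"delta_pos": [2.1, 3.7, 2], "turn": 0}, {"delta_pos": [0, 0, 2], "turn": 0}, {"delta_pos": [0, 0, 0], "turn": 0}]'

```text
time_s: 5.95
ee_pos: [0.6191, -0.0727, 0.084]
orientation: [[-0.223, 0.975, -0.005], [0.975, 0.223, 0.001], [0.002, -0.005, -1.0]]
force: [-1.1, -0.5, -2.3]
grip_width: 0.63
gripper_force: 25.0
```

```bash
python3 go.py 621.7 -73.4 7.5 12.6
```

```text
t 5.95 pos [619.1 -72.7  84. ] yaw 12.87 q [ 0.6   0.72 -0.75  1.71  0.58  0.95 -0.14] F [-1.1 -0.5 -2.3] grip 0.6298995689313225 24.959410429000854
turn 0.005 shift before turn cm [-0.15  0.27  7.65] after turn [-0.14  0.27  7.65]
```

Request:
move_arm --series '[{"delta_pos": [0, 0.1, 2], "turn": 0}, {"delta_pos": [0, 0, 2], "turn": 0}, {"delta_pos": [0, 0, 1.5], "turn": 0}, {"delta_pos": [0, 0, 1], "turn": 0}, {"delta_pos": [0, 0, 0.5], "turn": 0}, {"delta_pos": [0, 0, 0], "turn": 0}, {"delta_pos": [0, 0, 0], "turn": 0}, {"delta_pos": [0, 0, 0], "turn": 0}]'

```text
time_s: 6.75
ee_pos: [0.6228, -0.0744, 0.0176]
orientation: [[-0.221, 0.975, 0.002], [0.975, 0.221, -0.0], [-0.0, 0.002, -1.0]]
force: [1.0, -0.3, -1.2]
grip_width: 0.628
gripper_force: 25.0
```

```bash
python3 go.py 621.7 -73.4 7.5 12.6
```

```text
t 6.75 pos [622.8 -74.4  17.6] yaw 12.78 q [ 0.56  0.8  -0.68  1.73  0.65  0.85 -0.2 ] F [ 1.  -0.3 -1.2] grip 0.6276631843191578 24.959481954574585
turn 0.003 shift before turn cm [ 0.12 -0.09  1.01] after turn [ 0.12 -0.09  1.01]
```

Request:
move_arm --series '[{"delta_pos": [0.1, -0.1, 0.3], "turn": 0}, {"delta_pos": [0, 0, 0.3], "turn": 0}, {"delta_pos": [0, 0, 0.2], "turn": 0}, {"delta_pos": [0, 0, 0.2], "turn": 0}, {"delta_pos": [0, 0, 0.1], "turn": 0}, {"delta_pos": [0, 0, 0], "turn": 0}, {"delta_pos": [0, 0, 0], "turn": 0}, {"delta_pos": [0, 0, 0], "turn": 0}]'

```text
time_s: 7.55
ee_pos: [0.6207, -0.0737, 0.0068]
orientation: [[-0.221, 0.975, -0.0], [0.975, 0.221, -0.001], [-0.001, -0.0, -1.0]]
force: [-4.7, -0.1, 8.7]
grip_width: 0.629
gripper_force: 25.0
```

Request:
move_arm --series '[{"delta_pos": [0, 0, 0], "turn": 0}, {"delta_pos": [0, 0, 0], "turn": 0}, {"delta_pos": [0, 0, 0], "turn": 0}, {"delta_pos": [0, 0, 0], "turn": 0}, {"delta_pos": [0, 0, 0], "turn": 0}, {"delta_pos": [0, 0, -1], "turn": 0}, {"delta_pos": [0, 0, -3], "turn": 0}, {"delta_pos": [0, 0, -4], "turn": 0}]' --gripper 0

```text
time_s: 8.35
ee_pos: [0.6192, -0.0735, 0.0853]
orientation: [[-0.221, 0.975, -0.004], [0.975, 0.221, 0.001], [0.002, -0.004, -1.0]]
force: [0.2, 0.7, -0.1]
grip_width: 0.998
gripper_force: 0.0
```

```bash
python3 go.py 439 -245.2 30 -1
```

```text
t 8.35 pos [619.2 -73.5  85.3] yaw 12.8 q [ 0.61  0.71 -0.75  1.71  0.58  0.95 -0.14] F [ 0.2  0.7 -0.1] grip 0.9975359713895322 0.0
turn 0.241 shift before turn cm [-12.76 -21.35   5.59] after turn [-17.48 -17.69   5.59]
```

Request:
move_arm --series '[{"delta_pos": [-2.1, -3.6, -2], "turn": 0}, {"delta_pos": [-2.1, -3.6, -1], "turn": 0}, {"delta_pos": [-2.1, -3.6, 0], "turn": 0}, {"delta_pos": [-2.1, -3.6, 0], "turn": 0}, {"delta_pos": [-2.1, -3.6, 0], "turn": 0}, {"delta_pos": [-2.2, -3.4, 0], "turn": 0.08}, {"delta_pos": [0, 0, 0], "turn": 0.08}, {"delta_pos": [0, 0, 0], "turn": 0.08}]'

```text
time_s: 9.15
ee_pos: [0.4389, -0.2468, 0.1164]
orientation: [[0.024, 1.0, -0.0], [1.0, -0.024, -0.001], [-0.001, -0.0, -1.0]]
force: [0.8, 0.8, 0.1]
grip_width: 1.002
gripper_force: 0.0
```

```bash
python3 m1.py | grep -v plate; python3 go.py 439 -245.2 29 -1
```

```text
top
pad blue [617.1 253.4 136.6  72.5  12.3]
pad yellow [625.1  91.9 143.8  79.4   8.7]
pad red [622.1 -72.8 141.1  76.7  12.5]
pad green [ 606.5 -229.7  135.1   28.5   15.3]
t 9.2 pos [ 439.9 -245.9  116.6] yaw -1.5 q [ 1.09  0.47 -0.77  2.    0.44  0.84  0.04] F [0.1 0.1 0.2] grip 1.000300686039146 0.0
turn -0.009 shift before turn cm [ 0.07 -0.09  8.76] after turn [ 0.07 -0.09  8.76]Traceback (most recent call last):
  File "m1.py", line 14, in <module>
    print(c,m.sum(),mm.sum(),np.round(np.percentile(C[m>0][:,2],[10,50,90]),4))
                                      ~~~~~~~~~~~~~^^^^^^^^^^^^^^^^^^^^^^^^
    return _quantile_unchecked(
        a, q, axis, out, overwrite_input, method, keepdims, weights)
    return _ureduce(a,
                    func=_quantile_ureduce_func,
    ...<5 lines>...
                    overwrite_input=overwrite_input,
                    method=method)
    r = func(a, **kwargs)
    result = _quantile(arr,
                       quantiles=q,
    ...<2 lines>...
                       out=out,
                       weights=wgt)
    slices_having_nans = np.isnan(arr[-1, ...])
                                  ~~~^^^^^^^^^
IndexError: index -1 is out of bounds for axis 0 with size 0
```

```bash
python3 - <<'E'
from m import *
k=np.ones((25,25))
for n in('top','scene'):
    s=snap(n);C=cloud(s)
    def t(l,c,lo,hi,h,x0,y0,r=.08):
        m=mask(s,c)*((C[...,2]>lo)&(C[...,2]<hi)&(np.hypot(C[...,0]-x0,C[...,1]-y0)<r)).astype('uint8')
        m=cv2.copyMakeBorder(m,0,0,0,0,0);m=cv2.morphologyEx(m,cv2.MORPH_CLOSE,k)
        try: print(n,l,m.sum(),rect(s,m,h))
        except Exception as e: print(n,l,'fail')
    t('battery','red',.019,.03,.024,.622,-.073)
    t('green pad','green',-.003,.01,.004,.613,-.26,.09)
    t('board','green',.036,.05,.044,.439,-.245)
    t('housing','yellow',.018,.032,.026,.439,-.245)
a=s['image'][100:260,200:350];cv2.imwrite('pics/g2.png',cv2.resize(a,None,fx=3.5,fy=3.5,interpolation=2)[:,:,::-1])
E
```

```text
top battery 662 [619.2 -73.7  60.1  55.2 -76.1]
top green pad 1532 [ 611.7 -257.9  135.5   73.3    7.2]
top board 798 [ 439.2 -234.6   69.9   51.2   89.3]
top housing 183 [ 439.8 -195.9   48.4   12.5   -2.8]
scene battery 467 [624.2 -72.   58.9  57.9 -77. ]
scene green pad 1038 [ 612.6 -260.9  140.2   78.2    6.5]
scene board 436 [ 442.  -241.7   99.4   57.3   88.8]
scene housing 223 [ 442.7 -244.5  123.4   53.9  -88.6]
```

View pics/g2.png

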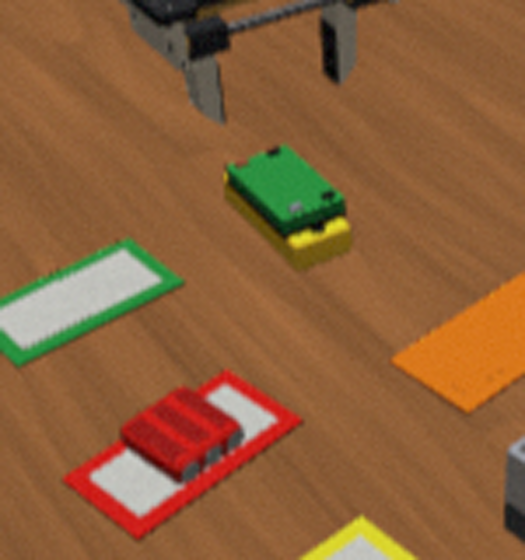

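The red pack lies centred on the red pad at (183,435) and the board on the housing at (285,190) is undisturbed. Next is the board.

Request:
move_arm --series '[{"delta_pos": [0.1, -0.1, 3], "turn": 0}, {"delta_pos": [0, 0, 3], "turn": 0}, {"delta_pos": [0, 0, 1.5], "turn": 0}, {"delta_pos": [0, 0, 0.8], "turn": 0}, {"delta_pos": [0, 0, 0.4], "turn": 0}, {"delta_pos": [0, 0, 0], "turn": 0}, {"delta_pos": [0, 0, 0], "turn": 0}, {"delta_pos": [0, 0, 0], "turn": 0}]'

```text
time_s: 10.1
ee_pos: [0.4399, -0.2442, 0.0296]
orientation: [[0.017, 1.0, 0.001], [1.0, -0.017, -0.001], [-0.001, 0.001, -1.0]]
force: [-0.4, -0.0, -0.1]
grip_width: 1.002
gripper_force: 0.0
```

```bash
python3 go.py 439 -245.2 29 -1
```

```text
t 10.1 pos [ 439.9 -244.2   29.6] yaw -0.97 q [ 0.99  0.61 -0.66  2.04  0.59  0.68 -0.07] F [-0.4 -0.  -0.1] grip 1.0017051552658283 0.0
turn 0.001 shift before turn cm [-0.1  -0.09  0.06] after turn [-0.1  -0.09  0.06]
```

Request:
move_arm --series '[{"delta_pos": [0, 0, 0], "turn": 0}, {"delta_pos": [0, 0, 0], "turn": 0}, {"delta_pos": [0, 0, 0], "turn": 0}, {"delta_pos": [0, 0, 0], "turn": 0}, {"delta_pos": [0, 0, 0], "turn": 0}, {"delta_pos": [0, 0, 0], "turn": 0}, {"delta_pos": [0, 0, 0], "turn": 0}, {"delta_pos": [0, 0, 0], "turn": 0}]' --gripper 255

```text
time_s: 10.9
ee_pos: [0.4392, -0.2438, 0.0287]
orientation: [[0.017, 1.0, -0.0], [1.0, -0.017, 0.0], [0.0, -0.0, -1.0]]
force: [0.8, -1.1, 0.5]
grip_width: 0.584
gripper_force: 25.0
```

Request:
move_arm --series '[{"delta_pos": [0, 0, -1], "turn": 0}, {"delta_pos": [0, 0, -2], "turn": 0}, {"delta_pos": [0, 0, -3], "turn": 0}, {"delta_pos": [0, 0, -3], "turn": 0}, {"delta_pos": [0, 0, 0], "turn": 0.08}, {"delta_pos": [0, 0, 0], "turn": 0.1}, {"delta_pos": [0, 0, 0], "turn": 0.12}, {"delta_pos": [0, 0, 0], "turn": 0.12}]'

```text
time_s: 11.7
ee_pos: [0.4392, -0.2438, 0.1194]
orientation: [[0.428, 0.904, 0.0], [0.904, -0.428, -0.0], [0.0, 0.0, -1.0]]
force: [-0.5, -0.3, -0.6]
grip_width: 0.581
gripper_force: 25.0
```

Request:
move_arm --series '[{"delta_pos": [0, 0, 0], "turn": 0.12}, {"delta_pos": [0, 0, 0], "turn": 0.14}, {"delta_pos": [0, 0, 0], "turn": 0.14}, {"delta_pos": [0, 0, 0], "turn": 0.14}, {"delta_pos": [0, 0, 0], "turn": 0.14}, {"delta_pos": [0, 0, 0], "turn": 0.14}, {"delta_pos": [0, 0, 0], "turn": 0.12}, {"delta_pos": [0, 0, 0], "turn": 0.08}]'

```text
time_s: 12.5
ee_pos: [0.4393, -0.2435, 0.1193]
orientation: [[0.994, 0.11, 0.0], [0.11, -0.994, 0.0], [0.0, -0.0, -1.0]]
force: [0.1, -0.9, -1.4]
grip_width: 0.588
gripper_force: 25.0
```

```bash
python3 go.py 612.2 -259.5 8 97
```

```text
t 12.5 pos [ 439.3 -243.5  119.3] yaw -83.71 q [ 0.84  0.39 -0.46  2.01  0.24  0.8  -1.22] F [ 0.1 -0.9 -1.4] grip 0.588001554081901 24.99722644686699
turn -0.012 shift before turn cm [17.    3.49 11.14] after turn [16.96  3.7  11.14]
```

Request:
move_arm --series '[{"delta_pos": [3, 0.6, 0], "turn": 0}, {"delta_pos": [4, 0.9, 0], "turn": 0}, {"delta_pos": [4, 0.9, 0], "turn": 0}, {"delta_pos": [4, 0.8, 2], "turn": 0}, {"delta_pos": [2.1, 0.4, 2], "turn": 0}, {"delta_pos": [0, 0, 2], "turn": 0}, {"delta_pos": [0, 0, 1.5], "turn": 0}, {"delta_pos": [0, 0, 0], "turn": 0}]'

```text
time_s: 13.3
ee_pos: [0.6107, -0.2593, 0.0412]
orientation: [[0.994, 0.114, -0.005], [0.114, -0.994, 0.002], [-0.005, -0.003, -1.0]]
force: [-0.9, -0.3, -0.3]
grip_width: 0.587
gripper_force: 25.0
```

```bash
python3 go.py 613.4 -259.5 7.5 97
```

```text
t 13.3 pos [ 610.7 -259.3   41.2] yaw -83.47 q [ 0.63  0.74 -0.39  1.63  0.35  0.85 -1.35] F [-0.9 -0.3 -0.3] grip 0.5868173318931478 24.99982975423336
turn -0.008 shift before turn cm [0.29 0.06 3.37] after turn [0.29 0.06 3.37]
```

Request:
move_arm --series '[{"delta_pos": [0, 0, 1.2], "turn": 0}, {"delta_pos": [0, 0, 1], "turn": 0}, {"delta_pos": [0, 0, 0.6], "turn": 0}, {"delta_pos": [0, 0, 0.3], "turn": 0}, {"delta_pos": [0, 0, 0], "turn": 0}, {"delta_pos": [0, 0, 0], "turn": 0}, {"delta_pos": [0, 0, 0], "turn": 0}, {"delta_pos": [0, 0, 0], "turn": 0}]'

```text
time_s: 14.1
ee_pos: [0.6136, -0.2602, 0.0132]
orientation: [[0.994, 0.114, 0.001], [0.114, -0.994, -0.0], [0.001, 0.0, -1.0]]
force: [-0.3, 0.1, -0.7]
grip_width: 0.59
gripper_force: 25.0
```

```bash
python3 go.py 613.4 -259.5 6.5 97
```

```text
t 14.1 pos [ 613.6 -260.2   13.2] yaw -83.47 q [ 0.62  0.78 -0.37  1.63  0.36  0.8  -1.37] F [-0.3  0.1 -0.7] grip 0.5898332442705252 24.99984808266163
turn -0.008 shift before turn cm [-0.01 -0.08  0.67] after turn [-0.01 -0.08  0.67]
```

Request:
move_arm --series '[{"delta_pos": [0, 0, 0.3], "turn": 0}, {"delta_pos": [0, 0, 0.2], "turn": 0}, {"delta_pos": [0, 0, 0.1], "turn": 0}, {"delta_pos": [0, 0, 0.1], "turn": 0}, {"delta_pos": [0, 0, 0], "turn": 0}, {"delta_pos": [0, 0, 0], "turn": 0}, {"delta_pos": [0, 0, 0], "turn": 0}, {"delta_pos": [0, 0, 0], "turn": 0}]'

```text
time_s: 14.9
ee_pos: [0.613, -0.2601, 0.0068]
orientation: [[0.994, 0.114, -0.001], [0.114, -0.994, -0.0], [-0.001, 0.0, -1.0]]
force: [-2.0, 1.5, 8.5]
grip_width: 0.583
gripper_force: 25.0
```

Request:
move_arm --series '[{"delta_pos": [0, 0, 0], "turn": 0}, {"delta_pos": [0, 0, 0], "turn": 0}, {"delta_pos": [0, 0, 0], "turn": 0}, {"delta_pos": [0, 0, 0], "turn": 0}, {"delta_pos": [0, 0, 0], "turn": 0}, {"delta_pos": [0, 0, -1], "turn": 0}, {"delta_pos": [0, 0, -3], "turn": 0}, {"delta_pos": [0, 0, -4], "turn": 0}]' --gripper 0

```text
time_s: 15.7
ee_pos: [0.6115, -0.2595, 0.085]
orientation: [[0.993, 0.114, -0.004], [0.114, -0.994, 0.002], [-0.004, -0.002, -1.0]]
force: [1.0, -0.2, 0.9]
grip_width: 1.001
gripper_force: 0.0
```

```bash
python3 go.py 440 -244.5 5 -1
```

```text
t 15.7 pos [ 611.5 -259.5   85. ] yaw -83.47 q [ 0.65  0.68 -0.41  1.61  0.32  0.92 -1.34] F [ 1.  -0.2  0.9] grip 1.0012966170142295 0.0
turn -1.439 shift before turn cm [-16.84  -3.43   8.07] after turn [  1.19 -17.14   8.07]
```

Back over the housing, then turn there.

Request:
move_arm --series '[{"delta_pos": [-4, -0.8, -1.5], "turn": 0}, {"delta_pos": [-4, -0.8, -1], "turn": 0}, {"delta_pos": [-4, -0.8, 0], "turn": 0}, {"delta_pos": [-4, -0.8, 0], "turn": 0}, {"delta_pos": [-1, -0.2, 0], "turn": -0.12}, {"delta_pos": [0, 0, 0], "turn": -0.14}, {"delta_pos": [0, 0, 0], "turn": -0.14}, {"delta_pos": [0, 0, 0], "turn": -0.14}]'

```text
time_s: 16.5
ee_pos: [0.4406, -0.246, 0.1117]
orientation: [[0.79, 0.613, 0.001], [0.613, -0.79, -0.001], [-0.0, 0.002, -1.0]]
force: [0.6, 0.3, -0.5]
grip_width: 0.997
gripper_force: 0.0
```

Request:
move_arm --series '[{"delta_pos": [0, 0, 0], "turn": -0.14}, {"delta_pos": [0, 0, 0], "turn": -0.14}, {"delta_pos": [0, 0, 0], "turn": -0.14}, {"delta_pos": [0, 0, 0], "turn": -0.14}, {"delta_pos": [0, 0, 0], "turn": -0.14}, {"delta_pos": [0, 0, 0], "turn": -0.12}, {"delta_pos": [0, 0, 0], "turn": -0.08}, {"delta_pos": [0, 0, 0], "turn": 0}]'

```text
time_s: 17.3
ee_pos: [0.4406, -0.2459, 0.1113]
orientation: [[0.017, 1.0, 0.001], [1.0, -0.017, -0.001], [-0.0, 0.001, -1.0]]
force: [-1.5, -0.1, 0.1]
grip_width: 0.997
gripper_force: 0.0
```

```bash
python3 - <<'E'
from m import *
k=np.ones((25,25))
for n in('top','scene'):
    s=snap(n);C=cloud(s)
    def t(l,c,lo,hi,h,x0,y0,r=.08):
        m=mask(s,c)*((C[...,2]>lo)&(C[...,2]<hi)&(np.hypot(C[...,0]-x0,C[...,1]-y0)<r)).astype('uint8')
        m=cv2.morphologyEx(m,cv2.MORPH_CLOSE,k)
        try: print(n,l,m.sum(),rect(s,m,h))
        except Exception as e: print(n,l,'fail')
    t('board','green',.016,.03,.022,.613,-.26)
    t('housing','yellow',.018,.032,.026,.439,-.245)
a=s['image'][100:260,180:340];cv2.imwrite('pics/g3.png',cv2.resize(a,None,fx=3.5,fy=3.5,interpolation=2)[:,:,::-1])
E
python3 go.py 440 -244.5 4.5 -1
```

```text
top board 803 [ 610.5 -258.8   87.8   55.2    6.2]
top housing 988 [ 438.3 -231.3   84.8   50.1   89.2]
scene board 517 [ 611.4 -256.7   90.8   61.2    6.3]
scene housing 519 [ 442.2 -244.6  127.1   52.9   88.2]
t 17.4 pos [ 440.6 -245.9  111.2] yaw -1.11 q [ 1.1   0.49 -0.79  2.    0.46  0.84  0.03] F [-0.2  0.3  0.1] grip 1.001105578639348 0.0
turn -0.002 shift before turn cm [ 0.15 -0.07 10.67] after turn [ 0.15 -0.07 10.67]
```

View pics/g3.png

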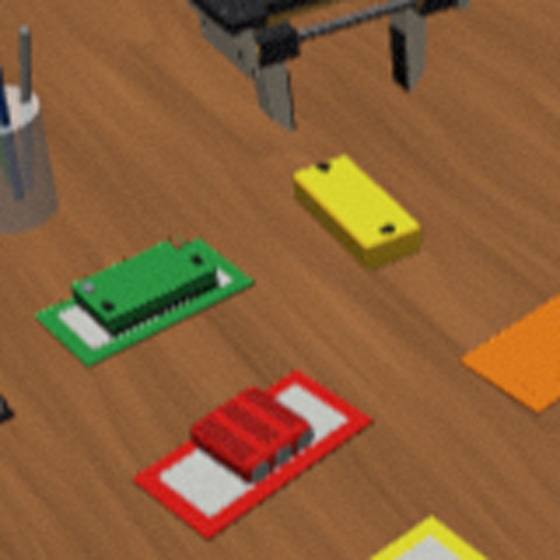

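The board lies centred on the green pad at (147,290), and the housing is free at (355,210). I grip the housing.

Request:
move_arm --series '[{"delta_pos": [-0.3, -0.1, 3], "turn": 0}, {"delta_pos": [0, 0, 3], "turn": 0}, {"delta_pos": [0, 0, 2], "turn": 0}, {"delta_pos": [0, 0, 1.5], "turn": 0}, {"delta_pos": [0, 0, 0.8], "turn": 0}, {"delta_pos": [0, 0, 0.3], "turn": 0}, {"delta_pos": [0, 0, 0], "turn": 0}, {"delta_pos": [0, 0, 0], "turn": 0}]'

```text
time_s: 18.2
ee_pos: [0.4401, -0.249, 0.0055]
orientation: [[0.017, 1.0, 0.001], [1.0, -0.017, -0.001], [-0.001, 0.001, -1.0]]
force: [0.5, 0.7, -0.6]
grip_width: 0.998
gripper_force: 0.0
```

Request:
move_arm --series '[{"delta_pos": [0, 0, 0], "turn": 0}, {"delta_pos": [0, 0, 0], "turn": 0}, {"delta_pos": [0, 0, 0], "turn": 0}, {"delta_pos": [0, 0, 0], "turn": 0}, {"delta_pos": [0, 0, 0], "turn": 0}, {"delta_pos": [0, 0, 0], "turn": 0}, {"delta_pos": [0, 0, 0], "turn": 0}, {"delta_pos": [0, 0, 0], "turn": 0}]' --gripper 255 --squeeze 30

```text
time_s: 19.0
ee_pos: [0.4391, -0.2487, 0.0047]
orientation: [[0.017, 1.0, -0.001], [1.0, -0.017, -0.0], [-0.0, -0.001, -1.0]]
force: [-0.9, 0.2, 3.0]
grip_width: 0.537
gripper_force: 30.0
```

```bash
python3 go.py 440 -248.5 4.5 -1
```

```text
t 19.0 pos [ 439.1 -248.7    4.7] yaw -0.98 q [ 0.98  0.66 -0.64  2.04  0.64  0.65 -0.11] F [-0.9  0.2  3. ] grip 0.5373360490529833 29.966636896133423
turn 0.0 shift before turn cm [0.02 0.09 0.02] after turn [0.02 0.09 0.02]
```

Request:
move_arm --series '[{"delta_pos": [0, 0, -1], "turn": 0}, {"delta_pos": [0, 0, -2], "turn": 0}, {"delta_pos": [0, 0, -3], "turn": 0}, {"delta_pos": [0, 0, -4], "turn": 0}, {"delta_pos": [0, 0, -2], "turn": 0.06}, {"delta_pos": [0, 0, 0], "turn": 0.1}, {"delta_pos": [0, 0, 0], "turn": 0.12}, {"delta_pos": [0, 0, 0], "turn": 0.12}]'

```text
time_s: 19.8
ee_pos: [0.4395, -0.2486, 0.1255]
orientation: [[0.409, 0.912, 0.001], [0.912, -0.409, -0.0], [0.0, 0.001, -1.0]]
force: [-1.0, 0.5, -1.4]
grip_width: 0.537
gripper_force: 30.0
```

Request:
move_arm --series '[{"delta_pos": [0, 0, 0], "turn": 0.12}, {"delta_pos": [0, 0, 0], "turn": 0.14}, {"delta_pos": [0, 0, 0], "turn": 0.14}, {"delta_pos": [0, 0, 0], "turn": 0.14}, {"delta_pos": [0, 0, 0], "turn": 0.14}, {"delta_pos": [0, 0, 0], "turn": 0.14}, {"delta_pos": [0, 0, 0], "turn": 0.12}, {"delta_pos": [0, 0, 0], "turn": 0.06}]'

```text
time_s: 20.6
ee_pos: [0.4396, -0.2482, 0.1252]
orientation: [[0.989, 0.15, 0.001], [0.15, -0.989, 0.0], [0.001, -0.0, -1.0]]
force: [-1.2, -0.2, -2.6]
grip_width: 0.542
gripper_force: 30.0
```

```bash
python3 go.py 624.7 91.2 9 98.7
```

```text
t 20.6 pos [ 439.6 -248.2  125.2] yaw -81.38 q [ 0.87  0.39 -0.49  2.    0.25  0.81 -1.18] F [-1.2 -0.2 -2.6] grip 0.5424216976304439 29.961250126361847
turn -0.001 shift before turn cm [ 23.38 -30.78  11.63] after turn [ 23.43 -30.75  11.63]
```

Request:
move_arm --series '[{"delta_pos": [1.8, -2.4, 0], "turn": 0}, {"delta_pos": [2.6, -3.4, 0], "turn": 0}, {"delta_pos": [2.8, -3.8, 0], "turn": 0}, {"delta_pos": [2.8, -3.8, 0], "turn": 0}, {"delta_pos": [2.8, -3.8, 0], "turn": 0}, {"delta_pos": [2.8, -3.8, 0], "turn": 0}, {"delta_pos": [2.8, -3.8, 0], "turn": 0}, {"delta_pos": [2.6, -3.2, 0], "turn": 0}]'

```text
time_s: 21.4
ee_pos: [0.6045, 0.0636, 0.1252]
orientation: [[0.988, 0.155, 0.0], [0.155, -0.988, 0.001], [0.001, -0.001, -1.0]]
force: [0.9, -0.3, -1.5]
grip_width: 0.541
gripper_force: 30.0
```

```bash
python3 go.py 624.7 91.2 9 98.7
```

```text
t 21.4 pos [604.5  63.6 125.2] yaw -81.07 q [ 0.25  0.56 -0.53  1.74  0.34  0.93 -1.84] F [ 0.9 -0.3 -1.5] grip 0.5408094845311399 29.961561262607574
turn 0.004 shift before turn cm [ 2.42 -2.4  11.63] after turn [ 2.41 -2.41 11.63]
```

Request:
move_arm --series '[{"delta_pos": [1.4, -1.4, 1], "turn": 0}, {"delta_pos": [1, -1, 2], "turn": 0}, {"delta_pos": [0, 0, 2], "turn": 0}, {"delta_pos": [0, 0, 2], "turn": 0}, {"delta_pos": [0, 0, 2], "turn": 0}, {"delta_pos": [0, 0, 1], "turn": 0}, {"delta_pos": [0, 0, 0], "turn": 0}, {"delta_pos": [0, 0, 0], "turn": 0}]'

```text
time_s: 22.2
ee_pos: [0.6244, 0.0879, 0.0254]
orientation: [[0.988, 0.153, 0.001], [0.153, -0.988, 0.001], [0.001, -0.0, -1.0]]
force: [1.2, -0.2, -1.7]
grip_width: 0.544
gripper_force: 30.0
```

```bash
python3 go.py 624.7 91.2 8.5 98.7
```

```text
t 22.2 pos [624.4  87.9  25.4] yaw -81.18 q [ 0.15  0.73 -0.46  1.72  0.43  0.79 -1.93] F [ 1.2 -0.2 -1.7] grip 0.5442839963809444 29.962603747844696
turn 0.002 shift before turn cm [ 0.08 -0.32  1.69] after turn [ 0.08 -0.32  1.69]
```

Request:
move_arm --series '[{"delta_pos": [0.1, -0.3, 0.6], "turn": 0}, {"delta_pos": [0, 0, 0.5], "turn": 0}, {"delta_pos": [0, 0, 0.3], "turn": 0}, {"delta_pos": [0, 0, 0.2], "turn": 0}, {"delta_pos": [0, 0, 0.1], "turn": 0}, {"delta_pos": [0, 0, 0], "turn": 0}, {"delta_pos": [0, 0, 0], "turn": 0}, {"delta_pos": [0, 0, 0], "turn": 0}]'

```text
time_s: 23.0
ee_pos: [0.6244, 0.0907, 0.0087]
orientation: [[0.988, 0.153, -0.0], [0.153, -0.988, -0.001], [-0.0, 0.0, -1.0]]
force: [-3.5, -0.6, 6.6]
grip_width: 0.541
gripper_force: 30.0
```

Request:
move_arm --series '[{"delta_pos": [0, 0, 0], "turn": 0}, {"delta_pos": [0, 0, 0], "turn": 0}, {"delta_pos": [0, 0, 0], "turn": 0}, {"delta_pos": [0, 0, 0], "turn": 0}, {"delta_pos": [0, 0, 0], "turn": 0}, {"delta_pos": [0, 0, -1], "turn": 0}, {"delta_pos": [0, 0, -3], "turn": 0}, {"delta_pos": [0, 0, -4], "turn": 0}]' --gripper 0

```text
time_s: 23.8
ee_pos: [0.6228, 0.0904, 0.0872]
orientation: [[0.988, 0.154, -0.004], [0.154, -0.988, -0.0], [-0.004, -0.0, -1.0]]
force: [0.3, -0.3, 0.5]
grip_width: 1.001
gripper_force: 0.0
```

```bash
python3 - <<'E'
import numpy as np
a=np.radians(99.4);f=np.array([457.8,130.8]);d=np.array([np.cos(a),np.sin(a)])
print('grip',f+60*d,'plate mid',f+30*d)
E
python3 go.py 448 190 24 9.4
```

```text
grip [448.00044227 189.9943297 ] plate mid [452.90022113 160.39716485]
t 23.8 pos [622.8  90.4  87.2] yaw -81.17 q [ 0.18  0.65 -0.51  1.7   0.38  0.9  -1.9 ] F [ 0.3 -0.3  0.5] grip 1.0014700064013706 0.0
turn 1.561 shift before turn cm [-15.72 -12.52   6.39] after turn [-12.67  15.59   6.39]
```

Request:
move_arm --series '[{"delta_pos": [0, 0, -3], "turn": 0}, {"delta_pos": [-3, -2.4, -1], "turn": 0}, {"delta_pos": [-3.5, -2.8, 0], "turn": 0}, {"delta_pos": [-3.5, -2.8, 0], "turn": 0}, {"delta_pos": [-3.5, -2.8, 0], "turn": 0}, {"delta_pos": [-2.2, -1.7, 0], "turn": -0.1}, {"delta_pos": [0, 0, 0], "turn": -0.14}, {"delta_pos": [0, 0, 0], "turn": -0.14}]'

```text
time_s: 24.6
ee_pos: [0.4496, 0.1911, 0.1288]
orientation: [[0.856, 0.516, 0.002], [0.516, -0.856, -0.001], [0.001, 0.001, -1.0]]
force: [0.2, -0.7, 0.0]
grip_width: 1.004
gripper_force: 0.0
```

Request:
move_arm --series '[{"delta_pos": [0, 0, 0], "turn": -0.14}, {"delta_pos": [0, 0, 0], "turn": -0.15}, {"delta_pos": [0, 0, 0], "turn": -0.15}, {"delta_pos": [0, 0, 0], "turn": -0.15}, {"delta_pos": [0, 0, 0], "turn": -0.15}, {"delta_pos": [0, 0, 0], "turn": -0.15}, {"delta_pos": [0, 0, 0], "turn": -0.15}, {"delta_pos": [0, 0, 0], "turn": -0.15}]'

```text
time_s: 25.4
ee_pos: [0.4506, 0.1901, 0.1285]
orientation: [[-0.159, 0.987, 0.001], [0.987, 0.159, -0.0], [-0.001, 0.001, -1.0]]
force: [0.2, -0.1, 0.6]
grip_width: 1.002
gripper_force: 0.0
```

```bash
python3 go.py 448 190 24 9.4;  python3 - <<'E'
from m import *
k=np.ones((15,15))
for n in('top','scene'):
    s=snap(n);C=cloud(s)
    def t(l,c,lo,hi,h,x0,y0,r=.08):
        m=mask(s,c)*((C[...,2]>lo)&(C[...,2]<hi)&(np.hypot(C[...,0]-x0,C[...,1]-y0)<r)).astype('uint8')
        m=cv2.morphologyEx(m,cv2.MORPH_CLOSE,k)
        try: print(n,l,m.sum(),rect(s,m,h))
        except Exception as e: print(n,l,'fail')
    t('housing','yellow',.024,.036,.030,.6247,.091)
    t('plate','blue',.028,.042,.035,.448,.19)
a=s['image'][170:330,240:440];cv2.imwrite('pics/g4.png',cv2.resize(a,None,fx=3.5,fy=3.5,interpolation=2)[:,:,::-1])
E
```

```text
t 25.4 pos [450.6 190.1 128.5] yaw 9.12 q [ 0.33  0.49 -0.97  2.02  0.53  0.89 -0.76] F [ 0.2 -0.1  0.6] grip 1.0016855568755951 0.0
turn -0.005 shift before turn cm [ 0.04 -0.27 10.45] after turn [ 0.04 -0.27 10.45]
top housing 1243 [621.3  90.2 120.   49.8   8.5]
top plate fail
scene housing 1251 [624.1  92.8 119.6  52.4   8.4]
scene plate 581 [448.8 191.6  57.1  53.9 -80.2]
```

View pics/g4.png

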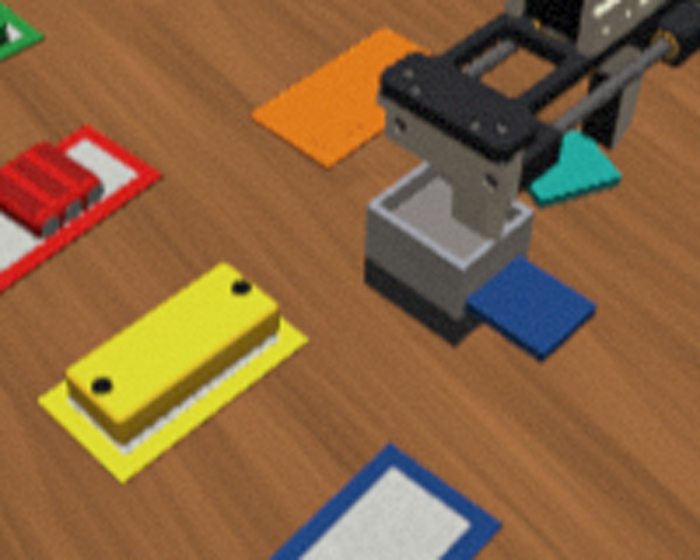

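The housing is centred on its pad at (173,350). The fingers are over the blue plate end at (530,305). I descend and grip with 40 N.

Request:
move_arm --series '[{"delta_pos": [0.1, -0.2, 3], "turn": 0}, {"delta_pos": [0, 0, 3], "turn": 0}, {"delta_pos": [0, 0, 2], "turn": 0}, {"delta_pos": [0, 0, 1.5], "turn": 0}, {"delta_pos": [0, 0, 0.7], "turn": 0}, {"delta_pos": [0, 0, 0.2], "turn": 0}, {"delta_pos": [0, 0, 0], "turn": 0}, {"delta_pos": [0, 0, 0], "turn": 0}]'

```text
time_s: 26.3
ee_pos: [0.4489, 0.1912, 0.0245]
orientation: [[-0.152, 0.988, 0.001], [0.988, 0.152, 0.0], [0.0, 0.002, -1.0]]
force: [0.4, -0.4, -0.9]
grip_width: 0.997
gripper_force: 0.0
```

```bash
python3 go.py 448 190 23.5 9.4
```

```text
t 26.3 pos [448.9 191.2  24.5] yaw 8.74 q [ 0.19  0.65 -0.8   2.08  0.72  0.71 -0.93] F [ 0.4 -0.4 -0.9] grip 0.9973110647507405 0.0
turn -0.012 shift before turn cm [-0.1 -0.1  0.1] after turn [-0.1  -0.11  0.1 ]
```

Request:
move_arm --series '[{"delta_pos": [0, -0.1, 0.1], "turn": -0.01}, {"delta_pos": [0, 0, 0], "turn": 0}, {"delta_pos": [0, 0, 0], "turn": 0}, {"delta_pos": [0, 0, 0], "turn": 0}, {"delta_pos": [0, 0, 0], "turn": 0}, {"delta_pos": [0, 0, 0], "turn": 0}, {"delta_pos": [0, 0, 0], "turn": 0}, {"delta_pos": [0, 0, 0], "turn": 0}]' --gripper 255 --squeeze 40

```text
time_s: 27.1
ee_pos: [0.4472, 0.1907, 0.0227]
orientation: [[-0.162, 0.987, 0.0], [0.987, 0.162, -0.0], [-0.0, 0.0, -1.0]]
force: [-0.4, 0.1, 0.5]
grip_width: 0.539
gripper_force: 40.0
```

```bash
python3 go.py 448 190 23.5 9.4
```

```text
t 27.1 pos [447.2 190.7  22.7] yaw 9.34 q [ 0.19  0.65 -0.8   2.08  0.73  0.71 -0.92] F [-0.4  0.1  0.5] grip 0.5388846962879067 39.99907851219177
turn -0.001 shift before turn cm [-0.08  0.07 -0.08] after turn [-0.08  0.07 -0.08]
```

Request:
move_arm --series '[{"delta_pos": [0.4, 0, 0], "turn": 0}, {"delta_pos": [0.6, 0, 0], "turn": 0}, {"delta_pos": [0.7, 0, 0], "turn": 0}, {"delta_pos": [0.7, 0, 0], "turn": 0}, {"delta_pos": [0.7, 0, 0], "turn": 0}, {"delta_pos": [0.7, 0, 0], "turn": 0}, {"delta_pos": [0.7, 0, 0], "turn": 0}, {"delta_pos": [0.7, 0, 0], "turn": 0}]'

```text
time_s: 27.9
ee_pos: [0.4384, 0.2433, 0.0227]
orientation: [[-0.163, 0.987, -0.0], [0.987, 0.163, 0.001], [0.001, 0.0, -1.0]]
force: [0.1, -1.1, -0.2]
grip_width: 0.538
gripper_force: 40.0
```

Request:
move_arm --series '[{"delta_pos": [0.7, 0, 0], "turn": 0}, {"delta_pos": [0.7, 0, 0], "turn": 0}, {"delta_pos": [0.7, 0, 0], "turn": 0}, {"delta_pos": [0.7, 0, 0], "turn": 0}, {"delta_pos": [0.7, 0, 0], "turn": 0}, {"delta_pos": [0.7, 0, 0], "turn": 0}, {"delta_pos": [0, 0, 0], "turn": 0}, {"delta_pos": [0, 0, 0], "turn": 0}]'

```text
time_s: 28.7
ee_pos: [0.4318, 0.2835, 0.0227]
orientation: [[-0.163, 0.987, -0.0], [0.987, 0.163, -0.0], [-0.0, -0.0, -1.0]]
force: [-0.1, 0.4, -2.0]
grip_width: 0.543
gripper_force: 40.0
```

```bash
python3 go.py 448 190 23.5 9.4; python3 - <<'E'
from h import *
s=snap('scene');C=cloud(s)
t=snap('top');D=cloud(t)
for c in(C,D):
    m=np.hypot(c[...,0]-.4578,c[...,1]-.1308)<.02
    print(np.percentile(c[m][:,2],[10,50,90]).round(4))
a=s['image'][170:330,300:500];b=t['image'][170:270,170:295]
a=cv2.resize(a,None,fx=2.5,fy=2.5,interpolation=2);b=cv2.resize(b,(400,320),interpolation=2)
a=cv2.resize(a,(400,320));cv2.imwrite('pics/g5.png',np.hstack([a,b])[:,:,::-1])
E
```

```text
t 28.7 pos [431.8 283.5  22.7] yaw 9.36 q [-0.01  0.69 -0.79  2.01  0.73  0.75 -1.08] F [-0.1  0.4 -2. ] grip 0.5434717116284543 39.99875843524933
turn -0.001 shift before turn cm [-9.49  0.08 -0.08] after turn [-9.49  0.07 -0.08]
[0.043  0.0442 0.0455]Traceback (most recent call last):
  File "<stdin>", line 6, in <module>
    return _quantile_unchecked(
        a, q, axis, out, overwrite_input, method, keepdims, weights)
    return _ureduce(a,
                    func=_quantile_ureduce_func,
    ...<5 lines>...
                    overwrite_input=overwrite_input,
                    method=method)
    r = func(a, **kwargs)
    result = _quantile(arr,
                       quantiles=q,
    ...<2 lines>...
                       out=out,
                       weights=wgt)
    slices_having_nans = np.isnan(arr[-1, ...])
                                  ~~~^^^^^^^^^
IndexError: index -1 is out of bounds for axis 0 with size 0
```

```bash
python3 - <<'E'
from m import *
s=snap('scene');C=cloud(s)
m=mask(s,'blue')*((C[...,2]>.015)&(C[...,2]<.05)&(np.hypot(C[...,0]-.437,C[...,1]-.253)<.08)).astype('uint8')
P=C[m>0];A=np.c_[P[:,:2]-P[:,:2].mean(0),np.ones(len(P))];print(len(P),np.linalg.lstsq(A,P[:,2],rcond=None)[0].round(3),rect(s,cv2.morphologyEx(m,cv2.MORPH_CLOSE,np.ones((25,25))),.035))
a=s['image'][170:370,300:540];cv2.imwrite('pics/g5.png',cv2.resize(a,None,fx=3,fy=3,interpolation=2)[:,:,::-1])
E
```

```text
294 [-0.01   0.001  0.034] [431.5 302.4  52.3  17.4   9.9]
```

View pics/g5.png

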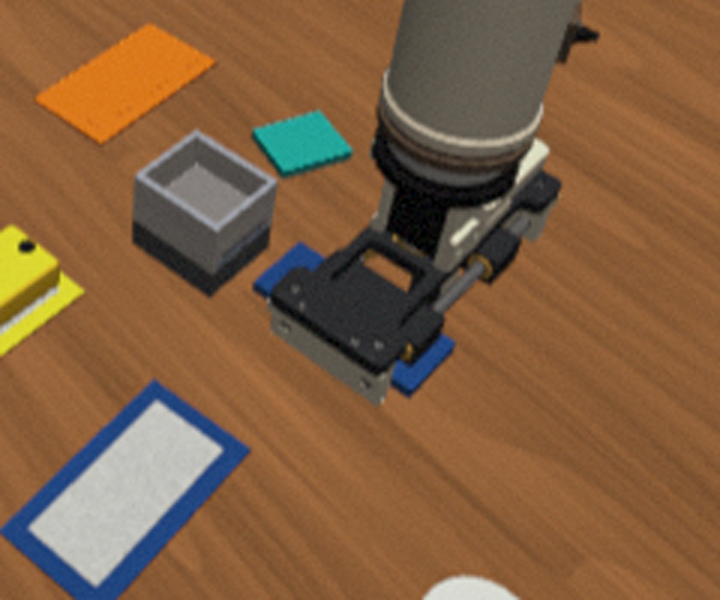

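The blue plate at (355,320) is out and level in the grip, and the grey plates lie low in the feeder at (205,190). I lift and turn.

Request:
move_arm --series '[{"delta_pos": [0, 0, -1], "turn": 0}, {"delta_pos": [0, 0, -2], "turn": 0}, {"delta_pos": [0, 0, -3], "turn": 0}, {"delta_pos": [0, 0, -2], "turn": -0.05}, {"delta_pos": [0, 0, 0], "turn": -0.09}, {"delta_pos": [0, 0, 0], "turn": -0.12}, {"delta_pos": [0, 0, 0], "turn": -0.13}, {"delta_pos": [0, 0, 0], "turn": -0.13}]'

```text
time_s: 29.65
ee_pos: [0.4322, 0.2831, 0.1035]
orientation: [[-0.635, 0.773, 0.001], [0.773, 0.635, -0.0], [-0.001, 0.001, -1.0]]
force: [-0.1, 0.4, -1.4]
grip_width: 0.538
gripper_force: 40.0
```

Request:
move_arm --series '[{"delta_pos": [0, 0, 0], "turn": -0.14}, {"delta_pos": [0, 0, 0], "turn": -0.14}, {"delta_pos": [0, 0, 0], "turn": -0.15}, {"delta_pos": [0, 0, 0], "turn": -0.15}, {"delta_pos": [0, 0, 0], "turn": -0.15}, {"delta_pos": [0, 0, 0], "turn": -0.15}, {"delta_pos": [0, 0, 0], "turn": -0.14}, {"delta_pos": [0, 0, 0], "turn": -0.08}]'

```text
time_s: 30.45
ee_pos: [0.4322, 0.2829, 0.1033]
orientation: [[-0.977, -0.215, 0.0], [-0.215, 0.977, -0.0], [-0.0, -0.0, -1.0]]
force: [0.3, -0.4, -1.5]
grip_width: 0.538
gripper_force: 40.0
```

```bash
python3 go.py 586.7 246.7 6 102.3
```

```text
t 30.45 pos [432.2 282.9 103.3] yaw 102.4 q [ 0.28  0.79 -1.24  1.97  0.88  1.07  0.42] F [ 0.3 -0.4 -1.5] grip 0.5383958789311141 39.99731004238129
turn 0.002 shift before turn cm [-14.31  -6.85   9.73] after turn [-14.32  -6.82   9.73]
```

Request:
move_arm --series '[{"delta_pos": [-2, -1, 0], "turn": 0}, {"delta_pos": [-3, -1.4, 0], "turn": 0}, {"delta_pos": [-3.2, -1.5, 0], "turn": 0}, {"delta_pos": [-3.1, -1.5, 0], "turn": 0}, {"delta_pos": [-2, -1, 1.5], "turn": 0}, {"delta_pos": [-1, -0.4, 2], "turn": 0}, {"delta_pos": [0, 0, 1.5], "turn": 0}, {"delta_pos": [0, 0, 0], "turn": 0}]'

```text
time_s: 31.25
ee_pos: [0.5841, 0.2459, 0.0506]
orientation: [[-0.978, -0.211, -0.004], [-0.211, 0.978, -0.002], [0.004, -0.001, -1.0]]
force: [-0.5, -0.2, -1.5]
grip_width: 0.537
gripper_force: 40.0
```

```bash
python3 go.py 586.7 246.7 6 102.3; python3 - <<'E'
from m import *
for n in('top','scene'):
    s=snap(n);C=cloud(s)
    m=mask(s,'blue')*((C[...,2]>.035)&(C[...,2]<.085)&(np.hypot(C[...,0]-.617,C[...,1]-.253)<.1)).astype('uint8')
    if m.sum()>20:
        P=C[m>0];print(n,m.sum(),np.percentile(P[:,2],[10,50,90]).round(4),rect(s,cv2.morphologyEx(m,cv2.MORPH_CLOSE,np.ones((35,35))),float(np.median(P[:,2]))))
a=s['image'][230:395,240:440];cv2.imwrite('pics/g6.png',cv2.resize(a,None,fx=3,fy=3,interpolation=2)[:,:,::-1])
E
```

```text
t 31.25 pos [584.1 245.9  50.6] yaw 102.15 q [ 0.28  0.98 -1.11  1.69  0.97  1.13  0.65] F [-0.5 -0.2 -1.5] grip 0.5368407588447021 39.998685121536255
turn -0.003 shift before turn cm [-0.29  0.02  4.46] after turn [-0.29  0.02  4.46]
top 231 [0.0607 0.0628 0.0649] [572.9 243.5  47.5  35.9 -73.7]
scene 1606 [0.0618 0.0631 0.0644] [616.3 253.  122.4  51.4  13.6]
```

View pics/g6.png

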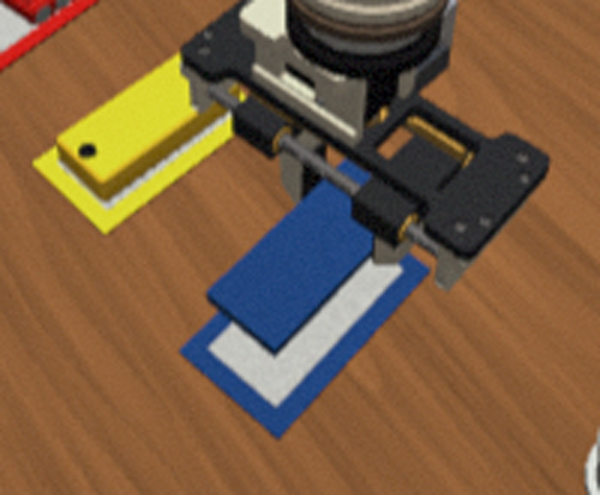

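The plate at (300,280) hangs level over the blue pad, lined up with it. I lower it.

Request:
move_arm --series '[{"delta_pos": [0, 0, 1.5], "turn": 0}, {"delta_pos": [0, 0, 1.2], "turn": 0}, {"delta_pos": [0, 0, 0.7], "turn": 0}, {"delta_pos": [0, 0, 0.3], "turn": 0}, {"delta_pos": [0, 0, 0], "turn": 0}, {"delta_pos": [0, 0, 0], "turn": 0}, {"delta_pos": [0, 0, 0], "turn": 0}, {"delta_pos": [0, 0, 0], "turn": 0}]'

```text
time_s: 32.15
ee_pos: [0.5863, 0.2473, 0.0162]
orientation: [[-0.978, -0.211, 0.001], [-0.211, 0.978, 0.0], [-0.001, 0.0, -1.0]]
force: [0.1, -0.6, -1.9]
grip_width: 0.536
gripper_force: 40.0
```

```bash
python3 go.py 585.7 246.3 5 102.3
```

```text
t 32.15 pos [586.3 247.3  16.2] yaw 102.16 q [ 0.26  1.02 -1.07  1.7   1.02  1.08  0.63] F [ 0.1 -0.6 -1.9] grip 0.5359409650154816 39.99864220619202
turn -0.002 shift before turn cm [ 0.08 -0.08  1.12] after turn [ 0.08 -0.08  1.12]
```

Request:
move_arm --series '[{"delta_pos": [0.1, -0.1, 0.5], "turn": 0}, {"delta_pos": [0, 0, 0.3], "turn": 0}, {"delta_pos": [0, 0, 0.2], "turn": 0}, {"delta_pos": [0, 0, 0.1], "turn": 0}, {"delta_pos": [0, 0, 0], "turn": 0}, {"delta_pos": [0, 0, 0], "turn": 0}, {"delta_pos": [0, 0, 0], "turn": 0}, {"delta_pos": [0, 0, 0], "turn": 0}]'

```text
time_s: 32.95
ee_pos: [0.5853, 0.246, 0.0048]
orientation: [[-0.978, -0.211, 0.0], [-0.211, 0.978, 0.0], [-0.0, 0.0, -1.0]]
force: [0.5, 0.3, -1.4]
grip_width: 0.54
gripper_force: 40.0
```

```bash
python3 go.py 585.7 246.3 5 102.3
```

```text
t 32.95 pos [585.3 246.    4.8] yaw 102.16 q [ 0.26  1.03 -1.06  1.7   1.03  1.07  0.62] F [ 0.5  0.3 -1.4] grip 0.53987469468342 39.998581409454346
turn -0.002 shift before turn cm [-0.04  0.03 -0.02] after turn [-0.04  0.02 -0.02]
```

Not touching yet; about 3 mm remains, which is fine to release from.

Request:
move_arm --series '[{"delta_pos": [0, 0, 0], "turn": 0}, {"delta_pos": [0, 0, 0], "turn": 0}, {"delta_pos": [0, 0, 0], "turn": 0}, {"delta_pos": [0, 0, 0], "turn": 0}, {"delta_pos": [0, 0, 0], "turn": 0}, {"delta_pos": [0, 0, 0], "turn": 0}, {"delta_pos": [0, 0, -1], "turn": 0}, {"delta_pos": [0, 0, -3], "turn": 0}]' --gripper 0

```text
time_s: 33.75
ee_pos: [0.5835, 0.2446, 0.0429]
orientation: [[-0.978, -0.211, -0.004], [-0.211, 0.978, -0.002], [0.005, -0.001, -1.0]]
force: [-0.2, -0.2, -0.9]
grip_width: 0.998
gripper_force: 0.0
```

Request:
move_arm --series '[{"delta_pos": [0, 0, -4], "turn": 0}, {"delta_pos": [0, 0, -4], "turn": 0}, {"delta_pos": [3, 0, 0], "turn": 0}, {"delta_pos": [4, 0, 0], "turn": 0}, {"delta_pos": [4, 0, 0], "turn": 0}, {"delta_pos": [3, 0, 0], "turn": 0}, {"delta_pos": [0, 0, 0], "turn": 0}, {"delta_pos": [0, 0, 0], "turn": 0}]'

```text
time_s: 34.55
ee_pos: [0.4489, 0.2162, 0.1255]
orientation: [[-0.977, -0.211, 0.002], [-0.211, 0.977, -0.001], [-0.002, -0.001, -1.0]]
force: [0.8, -0.7, -0.2]
grip_width: 1.003
gripper_force: 0.0
```

```bash
python3 - <<'E'
from m import *
for n in('top','scene'):
    s=snap(n,n+'_end.png');C=cloud(s)
    for l,c,h,x,y,r in(('bat','red',.024,.622,-.073,.05),('board','green',.022,.6125,-.2595,.06),('hous','yellow',.030,.6247,.091,.075),('plate','blue',.014,.617,.2533,.075)):
        lo=h-.005 if c!='blue' else .0095
        m=mask(s,c)*((C[...,2]>lo)&(C[...,2]<h+.008)&(np.hypot(C[...,0]-x,C[...,1]-y)<r)).astype('uint8')
        if m.sum()>20: print(n,l,m.sum(),rect(s,cv2.morphologyEx(m,cv2.MORPH_CLOSE,np.ones((15,15))),h))
    m=np.hypot(C[...,0]-.4578,C[...,1]-.1308)<.02
    if m.sum(): print('grey',np.percentile(C[m][:,2],[5,50,95]).round(4))
E
python3 go.py 0 0 0 0
```

```text
top bat 660 [619.6 -73.5  59.9  56.3 -77.3]
top board 908 [ 610.1 -258.6   88.6   55.7    6.2]
top hous 1064 [625.4  90.9 111.7  49.5   8.5]
top plate 549 [642.5 257.9  65.1  50.5  12.2]
grey [0.5411 0.5642 0.5758]
scene bat 465 [623.1 -71.2  61.   56.1 -77. ]
scene board 485 [ 611.1 -257.4   90.3   60.6    5. ]
scene hous 1189 [624.2  92.1 119.4  51.2   8.6]
scene plate 1807 [616.9 252.1 121.4  50.4  12.1]
grey [0.0431 0.2325 0.4902]
t 34.65 pos [450.  216.7 125.4] yaw 102.1 q [ 0.47  0.75 -1.3   2.    0.84  1.08  0.56] F [ 0.7  0.4 -0.1] grip 0.9977839658966309 0.0
turn -1.36 shift before turn cm [ 48.56 -11.77  12.45] after turn [21.68 45.02 12.45]
```

View pics/scene_end.png

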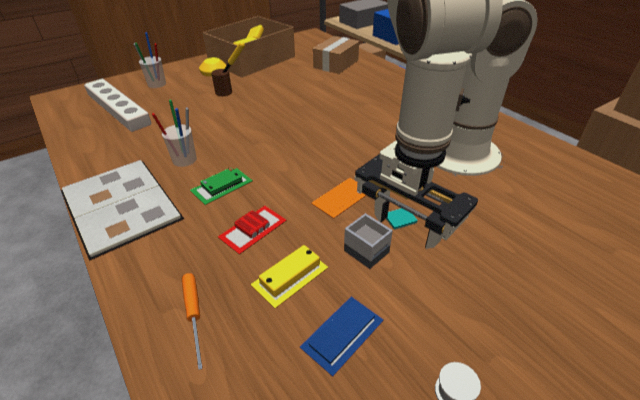

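All four parts lie centred on their pads: green (222,182), red (252,228), yellow (290,275) and blue (342,334). The grey plates are down in the feeder at (368,235), and the gripper touches nothing.

```bash
python3 -c "
from station import ctrl
print(ctrl.sign_off())"
```

```text
the job is handed in; nothing more can be done
None
```

The job is handed in after about 35 s of robot time: all four parts measured within about 4 mm and 3° of their pads' centres and directions, and the grey plates had dropped inside the feeder; the sign-off call returned no verdict.

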